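# Load a tray of bearings into the camera station

## Task

Lift the blue bar-handled tray of loose bearings and balls, carry it level so that nothing spills, and load it into the camera inspection station: set it on the deck, then slide it in lengthwise between the fences until it has pushed the red feeler pin in about halfway, 6 of its 12 mm. Do not bump the camera head, leave the other things on the bench where they are, and let go of the tray.

Things in the scene. Friction and masses are not known exactly. Their poses are not given: they have to be found in the camera images.
- tray: Loose blue open tray, 110 mm long (its x), 104 mm wide (its y); 4 mm walls and floor, end walls (+x, -x) 28 mm high, side walls 18 mm. Origin: centre of its underside, z up. 0.2 to 0.35 kg, its six parts 0.09 kg together. Its ends are alike: either may go in first. It slides on the deck against 1 to 5 N.
- tray_handle (a point): Centre of the tray's dark bar handle, 61 mm above the tray's underside, over its middle. The bar runs along the tray's x: 76 mm long, 10 mm wide, 18 mm high, on two 8 mm posts 32 mm either side of this point.
- station: Camera station fixed to the bench; its deck is a bare flat aluminium plate 12 mm thick, 160 mm wide (y), from x = -165 to +285 mm. Origin on the bench (plate underside), straight below the front edge of the camera head; +x points into the station, away from the robot, z up. The deck before x = -30 mm is open, with nothing above it.
- lane (a point): Mouth of the lane on the deck's top face, straight below the head's front edge; axes as the station's. Two black fences, 12 mm high, leave a lane 112 mm wide from here x = +10 to +200 mm; in front of that they flare out to 147 mm apart at x = -28 mm.
- head: White camera head over the lane, 170 x 170 x 50 mm, on a column at the back. Origin: middle of its front lower edge; it covers x = 0 to 170, y = -85 to 85 mm from there, its underside 200 mm above the deck. Under it only a tool leaning back about 30 to 50 degrees, fingers forward and down, can push the tray's front wall the needed 40 to 65 mm inside the head's edge.
- feeler (a joint): Push-in of the red-tipped feeler pin (22 mm across, in the middle of the lane, 14 mm above the deck, lying along it, tip to the robot): 0 = fully out as at the start, 0.012 m = pushed in to its end. Friction, about 12 N, holds it where it is pushed; it does not spring back. Its carriage is clamped, differently each time: the tip starts 145 to 170 mm inside the head's front edge.
- bearing1: Steel ball bearing lying loose in the tray, 22 mm across, 7 mm thick; origin at the centre of its underside.
- bearing2: Steel ball bearing lying loose in the tray, 22 mm across, 7 mm thick; origin at the centre of its underside.
- bearing3: Steel ball bearing lying loose in the tray, 22 mm across, 7 mm thick; origin at the centre of its underside.
- ball1_center (a point): Centre of a loose brass ball 16 mm across in the tray; it rolls.
- ball2_center (a point): Centre of a loose brass ball 16 mm across in the tray; it rolls.
- ball3_center (a point): Centre of a loose brass ball 16 mm across in the tray; it rolls.
- spool: Bystander, to be left where it is: orange spool 54 mm across, 42 mm high; origin at the centre of its underside.
- driver: Bystander, to be left where it is: screwdriver lying on the bench; origin at the centre of its underside.
- mug: Bystander, to be left where it is: white mug 80 mm across, 90 mm high, handle on its +y side; origin at the centre of its underside.
- jar: Bystander, to be left where it is: jar 54 mm across, 65 mm high; origin at the centre of its underside.
- bin: Bystander, to be left where it is: empty open blue parts bin 110 x 80 x 50 mm; origin at the centre of its underside.
- meter: Bystander, to be left where it is: yellow multimeter lying flat, 150 x 80 x 41 mm; origin at the centre of its underside.
Mind the look-alikes: they are no part of the job. What is shaped like the tray but green or pink is not meant.

How it is judged:
By the outcome, as a careful person would: the job done as asked, in the order asked, and still so for the second after the job is handed in, with the robot touching nothing.
It also fails if it takes over 69 s, if anything falls off the work surface, if the arm or the gripper's body presses on something with over 40 N, if the wrist force passes 120 N, or if a joint passes its speed limit or range.

## Robot

A 7-joint arm with a two-finger parallel gripper is mounted at the origin on the work surface. World frame = base frame: x ahead of the robot, y to its left, z up, the work surface at z = 0. Lengths are in m, angles in rad, forces in N, time in s.
With the tool pointing down it reaches from about 0.4 to 0.85 m from the base axis. Payload 4.4 kg.
Tool frame: the origin (TCP) lies between the finger pads; the fingertips stand 19 mm ahead of it and the grasp point (between the pads) is the TCP; z points along the fingers, y is the line along which they close (so a half turn about z gives the same grasp; the last joint's range is limited). The gripper opens to 94 mm and grips with 3 to 60 N. Pads are 16 mm wide; open, the fingers measure 119 mm over their backs; the gripper's body (75 mm by 177 mm) begins 78 mm behind the grasp point.
Start: joints at [1.283, 0.628, 0.038, 1.517, -0.027, 0.996, -0.02], TCP at [0.143, -0.634, 0.224] pointing down, gripper open.
Joint ranges: [-3.06, 3.06], [-0.37, 2.12], [-1.25, 1.32], [0.18, 2.47], [-1.1, 4.24], [0.23, 1.98], [-2.94, 2.94]. Speed limits (rad/s): [2.57, 2.57, 3.14, 3.14, 3.14, 3.14, 3.14].

## Interface

Orientations are given as a rotation vector (axis times angle).
In Python, from rig import sense, read_camera, camera_model, hand_in, search_frame, landmark_of gives the robot as it stands.
- The arm moves only by the tool step_arm, never from a script. Its arguments are lists of equal length, an entry for each row: "slide": the shift along the tool's x, y, z in mm, a list of three; "dr": the turn, a rotation vector about the tool's x, y, z in rad, a list of three; "fingers": the opening, from 0 (shut) to 1 (fully open). A call has 1 to 10 rows; each row is the pose to reach, as a shift and turn from the pose commanded when the call began, along the tool's axes at that moment; what a row does not reach only later rows make up. A row lasts 1/8 s, in which the tool goes at most 62.5 mm and 10.7 degrees, less where a joint would pass 70% of its speed; a pose out of reach is approached as far as the arm can. A call with a gripper value outside its range is refused whole. The fingers move at their own pace and stop on an object; "newtons" is the grip in N (left out, the last holds). Time passes only in rows, so rows that repeat a pose let the fingers close. It gives the time, the measured TCP pose, the force, the opening and the grip force at its end, in the units of the state.
- sense(): the state, without advancing time (a new reading comes with each control period).
- read_camera(name): name is "scene" or "top" or "wrist"; returns the picture (400x640x3 uint8, red, green, blue); there is no depth.
- camera_model(name): a dict with "mtx" (3x3 intrinsics, pixels), "position" and "attitude" of the camera in the world. Camera axes: x right, y down, z forward; pixel columns grow to the right and rows downward; lengths in m; the calibration is good to about 2 mm. A picture is of the moment at which its call begins: read the wrist's pose just before it. camera_model takes no time and is no camera call; for the wrist camera it gives the pose at the moment of the call.
- hand_in(): hands the job in; it is judged then, once.
Trained networks look in the newest picture that a camera, given by its name, has taken for a name from the list of things; names that differ only in an ending like _2 or _b are one class to them, and where a whole thing is asked for, a point or a joint stands for the part that bears it (a point fixed in the world has none). Each returns a list of dicts, best first, with "confidence" (0 to 1); they miss things now and then, are a little off and sometimes report something else, mostly with a low value. They report only what shows in the picture. A call takes as long as a camera call. They do not tell look-alikes from the thing itself.
- search_frame(camera, name): "centre" ([x, y, z] in m, in the coordinates of the camera as it stood for that picture, good to about 4 mm: the middle of the surface that is visible of it).
- landmark_of(camera, name): "centre" ([x, y, z] in m, in the coordinates of the camera as it stood for that picture, good to about 4 mm: a listed point, or the origin of a listed thing).
The state is a dict: "t": time; "q": joint angles; "qvel": joint speeds; "joint_torque": joint torques, N m; "tcp_pos": TCP position; "orientation": TCP orientation; "force": force on the tool from outside, world axes, zero at the start; "torque": the same for the moment, N m; "opening": finger opening in m; "grasp_force": force on a finger pad.
Only numpy, scipy, OpenCV 4.12 (cv2) and the standard library are available. Lean on these libraries where they do the work, as an engineer would, in place of code of your own. Each camera call takes 0.05 s, during which the arm holds its last target. There are 200 camera calls.

## Working session

There is one attempt and no reset: what is moved stays moved. The work goes in short steps, Python scripts to look and compute and a tool call to move; the robot and the scene stay as the last step left them, time stands still between calls to the robot, and variables do not carry over. Pictures are saved under pics/ and viewed, at most 10 in all, crops included, and the job is handed in when it is done.

Besides the shell and the picture viewer there is one more tool, called after "Call:" as a command line: name --argument value ..., lists and objects as JSON in quotes. step_arm: Moves the arm, as the interface text tells. Its arguments: {"type":"object","properties":{"slide":{"type":"array","items":{"type":"array","items":{"type":"number"}}},"dr":{"type":"array","items":{"type":"array","items":{"type":"number"}}},"fingers":{"type":"array","items":{"type":"number"}},"newtons":{"type":"number"}},"required":["slide","dr","fingers"]}

```bash
mkdir -p pics; ls; cat > h.py <<'E'
import numpy as np, cv2
from rig import *
from scipy.spatial.transform import Rotation as R
def att(a):
    a=np.array(a,float)
    if a.shape==(3,3): return a
    return R.from_rotvec(a).as_matrix() if a.size==3 else R.from_quat(a).as_matrix()
def w(c,p,m=None):
    m=m or camera_model(c); return att(m["attitude"])@np.array(p)+np.array(m["position"])
def px(c,P):
    m=camera_model(c); q=att(m["attitude"]).T@(np.array(P)-np.array(m["position"])); u=np.array(m["mtx"])@q; return u[:2]/u[2]
def ray(c,uv,z):
    m=camera_model(c); d=att(m["attitude"])@np.linalg.solve(np.array(m["mtx"]),[uv[0],uv[1],1]); p=np.array(m["position"]); return p+d*(z-p[2])/d[2]
def save(c,n):
    im=read_camera(c); cv2.imwrite(f"pics/{n}.png",im[:,:,::-1]); return im
np.set_printoptions(precision=4,suppress=True)
E
python3 - <<'E'
from h import *
print(sense()); 
for c in ("scene","top"):
    print(camera_model(c)); save(c,c+"0")
    for n in ("tray","tray_handle","station","lane","head","feeler","mug","jar","bin","meter","spool","driver"):
        for f in (landmark_of,):
            r=f(c,n); print(c,n,[(round(d["confidence"],2),w(c,d["centre"]).round(3),px(c,w(c,d["centre"])).round()) for d in r[:4]])
E
```

```text
pics
{'t': 0.0, 'q': array([ 1.2832,  0.6293,  0.0385,  1.5183, -0.027 ,  0.9963, -0.02  ]), 'qvel': array([ 0.0014, -0.0019,  0.0005, -0.0002,  0.0016,  0.    ,  0.0004]), 'joint_torque': array([ -0.0006, -54.973 ,   1.1435, -18.6634,  -0.0521,   0.0238,
         0.0002]), 'tcp_pos': array([ 0.1429, -0.6335,  0.2236]), 'orientation': array([-3.1204, -0.3475,  0.0004]), 'force': array([-0.5277,  0.0172, -0.5544]), 'torque': array([-0.0228, -0.0314,  0.0015]), 'grasp_force': 0.0, 'opening': 0.09407747745780631}
{'mtx': array([[509.2931,   0.    , 319.9884],
       [  0.    , 509.2931, 198.0536],
       [  0.    ,   0.    ,   1.    ]]), 'position': array([1.6629, 0.0464, 0.9998]), 'attitude': array([-1.6486, -1.7177,  0.8488])}
scene tray [(0.85, array([0.439, 0.01 , 0.001]), array([328., 211.])), (0.82, array([ 0.324,  0.213, -0.004]), array([391., 191.])), (0.68, array([ 0.51 ,  0.192, -0.001]), array([388., 228.]))]
scene tray_handle [(0.88, array([0.509, 0.196, 0.058]), array([391., 212.])), (0.59, array([0.439, 0.008, 0.054]), array([327., 197.])), (0.55, array([0.324, 0.212, 0.057]), array([392., 176.])), (0.19, array([ 0.459,  0.397, -0.003]), array([455., 219.]))]
scene station [(0.96, array([ 0.605, -0.211, -0.006]), array([249., 247.]))]
scene lane [(0.71, array([ 0.602, -0.211,  0.013]), array([248., 242.]))]
scene head [(0.64, array([ 0.603, -0.209,  0.211]), array([242., 186.]))]Traceback (most recent call last):
  File "<stdin>", line 7, in <module>
ValueError: it knows: ball1_center, ball2_center, ball3_center, bearing, bin, driver, head, jar, lane, meter, mug, spool, station, tray, tray_handle
```

```bash
python3 - <<'E'
from h import *
a=cv2.imread("pics/scene0.png") 
im=save("top","top0")
print(camera_model("top"))
for n in ("tray","tray_handle","station","lane","head","mug","jar","bin","meter","spool","driver"):
        c="top"
        r=landmark_of(c,n); print(c,n,[(round(d["confidence"],2),w(c,d["centre"]).round(3),px(c,w(c,d["centre"])).round()) for d in r[:4]])
E
```

```text
{'mtx': array([[381.7203,   0.    , 316.929 ],
       [  0.    , 381.7203, 196.9834],
       [  0.    ,   0.    ,   1.    ]]), 'position': array([ 0.4646, -0.0088,  1.3227]), 'attitude': array([-2.1566,  2.2166, -0.0562])}
top tray [(0.62, array([0.44 , 0.012, 0.001]), array([315., 227.])), (0.56, array([ 0.51 ,  0.199, -0.   ]), array([260., 208.])), (0.56, array([0.324, 0.222, 0.002]), array([255., 263.]))]
top tray_handle [(0.75, array([0.509, 0.198, 0.065]), array([258., 208.])), (0.67, array([0.439, 0.013, 0.066]), array([314., 228.])), (0.64, array([0.324, 0.222, 0.066]), array([251., 265.]))]
top station [(0.8, array([ 0.606, -0.209,  0.   ]), array([377., 178.]))]
top lane [(0.63, array([ 0.602, -0.202,  0.013]), array([376., 178.]))]
top head [(0.59, array([ 0.601, -0.207,  0.213]), array([387., 171.]))]
top mug [(0.96, array([0.639, 0.463, 0.004]), array([184., 174.])), (0.26, array([0.515, 0.241, 0.005]), array([248., 207.]))]
top jar [(0.69, array([ 0.553, -0.497, -0.003]), array([461., 191.])), (0.59, array([ 0.43 , -0.413, -0.   ]), array([438., 227.]))]
top bin [(0.85, array([ 0.554, -0.497, -0.001]), array([461., 190.]))]
top meter [(0.81, array([0.459, 0.401, 0.005]), array([202., 225.])), (0.67, array([ 0.431, -0.411, -0.002]), array([437., 226.]))]
top spool [(0.52, array([0.661, 0.059, 0.002]), array([300., 164.]))]
top driver [(0.7, array([0.727, 0.256, 0.001]), array([243., 147.]))]
```

View pics/scene0.png

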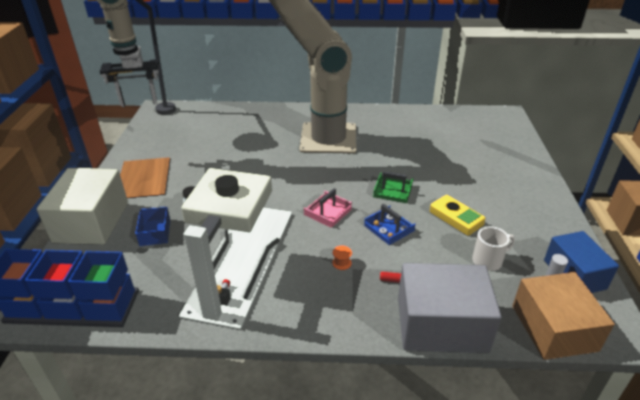

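View pics/top0.png

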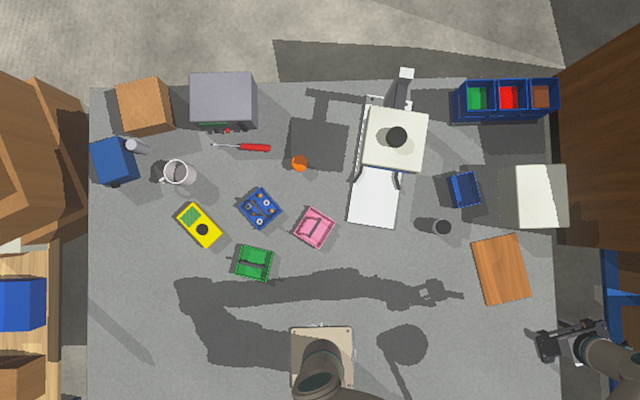

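Two pictures. Tray look-alikes are pink at top (313,227) / scene (328,209), green at top (252,262) / scene (394,187), and the blue parts bin at top (463,190). The blue bar-handled tray with bearings is at top (260,208) / scene (389,225), so I choose that one. The station deck is at top (375,200), with the head at (395,140). Next, a close crop and the orientations.

```bash
cat > m.py <<'E'
from h import *
im=cv2.imread("pics/top0.png")
a=cv2.resize(im[180:240,225:300],None,fx=7,fy=7,interpolation=cv2.INTER_CUBIC)
b=cv2.resize(im[80:240,335:440],None,fx=3,fy=3,interpolation=cv2.INTER_CUBIC)
o=np.zeros((480,860,3),np.uint8);o[:420,:525]=a;o[:480,530:845]=b
cv2.imwrite("pics/crop1.png",o[:, :800] if 0 else cv2.resize(o,(800,446)))
# blue mask rect
hsv=cv2.cvtColor(im,cv2.COLOR_BGR2HSV)
m=cv2.inRange(hsv,(100,110,60),(130,255,255)); m[:180]=0;m[240:]=0;m[:,:225]=0;m[:,300:]=0
pts=cv2.findNonZero(m)[:,0]
W=np.array([ray("top",p,0.020)[:2] for p in pts.astype(float)])
r=cv2.minAreaRect(W.astype(np.float32)*1000); print("tray rect",r,len(pts)); print(cv2.boxPoints(r))
m=cv2.inRange(hsv,(0,0,200),(180,40,255)); m[:178]=0;m[235:]=0;m[:,:340]=0;m[:,410:]=0
pts=cv2.findNonZero(m)[:,0]
W=np.array([ray("top",p,0.012)[:2] for p in pts.astype(float)])
r=cv2.minAreaRect(W.astype(np.float32)*1000); print("deck",r,len(pts)); print(cv2.boxPoints(r))
E
python3 m.py
```

```text
tray rect ((510.2021179199219, 198.15817260742188), (112.50311279296875, 105.07279968261719), 39.7225456237793) 715
[[433.3619 202.6177]
 [500.5108 121.8012]
 [587.0424 193.6986]
 [519.8934 274.5152]]
deck ((528.9209594726562, -193.246826171875), (159.8184814453125, 175.80690002441406), 79.42326354980469) 2140
[[ 427.8435 -255.6635]
 [ 600.6634 -287.9333]
 [ 629.9984 -130.8301]
 [ 457.1785  -98.5604]]
```

View pics/crop1.png

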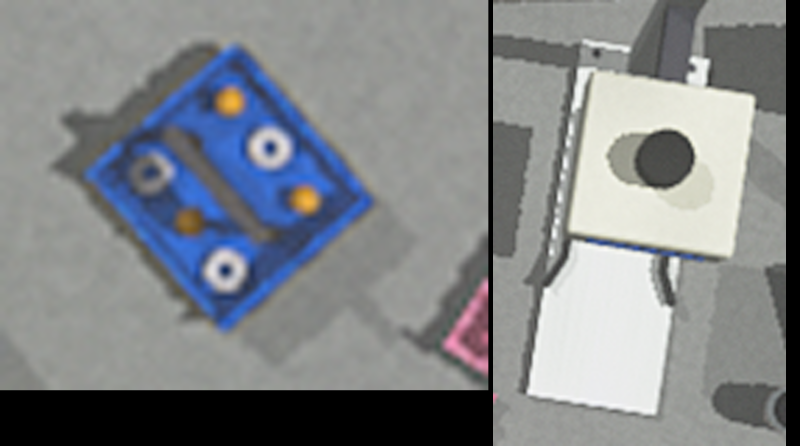

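The crop confirms the choice: blue tray with three bearings and three brass balls, bar running from crop (175,130) to (265,238), yaw ≈ 39.7°. The deck's near edge is at the lower right and the station yaw is ≈ -10.6°. Next I compute the approach moves.

```bash
cat >> h.py <<'E'
def go(P,yaw=None,lean=0,ref=None):
    "slide (mm, tool axes) and dr from measured pose (or ref=(pos,rotvec)) to world P, tool x at yaw deg, leaning back lean deg"
    s=sense(); p,o=ref if ref else (s["tcp_pos"],s["orientation"])
    R0=R.from_rotvec(o); d=R0.inv().apply(np.array(P)-p)*1000
    dr=np.zeros(3)
    if yaw is not None:
        y=np.deg2rad(yaw); l=np.deg2rad(lean)
        f=np.array([np.cos(y),np.sin(y),0]); u=np.array([0,0,1.])
        z=f*np.sin(l)-u*np.cos(l); x=f*np.cos(l)+u*np.sin(l)
        Rt=R.from_matrix(np.column_stack([x,np.cross(z,x),z])); dr=(R0.inv()*Rt).as_rotvec()
    return d.round(1),dr.round(3)
E
python3 - <<'E'
from h import *
print(go((.34,-.27,.22),25)); s=sense()
print(go((.43,.0,.22),39.7))
E
```

```text
(array([ 272.2, -311.8,    4.5]), array([ 0.   , -0.   , -0.215]))
(array([ 419.4, -555.4,    4.5]), array([ 0.   , -0.   , -0.471]))
```

Call:
step_arm --slide '[[272, -312, 0], [272, -312, 0], [272, -312, 0], [272, -312, 0], [272, -312, 0], [272, -312, 0], [272, -312, 0], [272, -312, 0], [419, -555, 4], [419, -555, 4]]' --dr '[[0, 0, 0], [0, 0, -0.1], [0, 0, -0.215], [0, 0, -0.215], [0, 0, -0.215], [0, 0, -0.215], [0, 0, -0.215], [0, 0, -0.215], [0, 0, -0.47], [0, 0, -0.47]]' --fingers '[0.6, 0.6, 0.6, 0.6, 0.6, 0.6, 0.6, 0.6, 0.6, 0.6]'

```text
t: 2.15
tcp_pos: [0.3798, -0.1517, 0.223]
orientation: [2.955, 1.063, 0.001]
force: [0.7, -0.1, 0.3]
opening: 0.0564
grasp_force: 0.0
```

```bash
python3 - <<'E'
from h import *
s=sense();print(s["q"],s["tcp_pos"],s["t"])
print(go((.44,.03,.22),39.7)); print(go((.5095,.1975,.19),39.7))
E
```

```text
[ 0.442   0.2952 -0.1669  2.145   0.0755  0.7051 -0.6553] [ 0.3798 -0.1517  0.223 ] 2.15
(array([ 162.1, -101.7,    2.9]), array([ 0.002, -0.   , -0.002]))
(array([ 322.4, -186.6,   32.8]), array([ 0.002, -0.   , -0.002]))
```

Call:
step_arm --slide '[[322, -187, 33], [322, -187, 33], [322, -187, 33], [322, -187, 33], [322, -187, 33], [322, -187, 33], [322, -187, 33], [322, -187, 33], [322, -187, 33]]' --dr '[[0, 0, 0], [0, 0, 0], [0, 0, 0], [0, 0, 0], [0, 0, 0], [0, 0, 0], [0, 0, 0], [0, 0, 0], [0, 0, 0]]' --fingers '[0.5, 0.5, 0.5, 0.5, 0.5, 0.5, 0.5, 0.5, 0.5]'

```text
t: 3.28
tcp_pos: [0.5082, 0.1955, 0.1898]
orientation: [2.956, 1.06, -0.001]
force: [-0.1, -0.2, -0.4]
opening: 0.047
grasp_force: 0.0
```

```bash
python3 - <<'E'
from h import *
m=camera_model("wrist"); im=save("wrist","w1")
s=sense();print(s["q"],s["tcp_pos"],s["orientation"]); print(m["position"],m["mtx"][0], att(m["attitude"]), R.from_rotvec(s["orientation"]).inv().apply(np.array(m["position"])-s["tcp_pos"]))
for n in ("tray","tray_handle"):
    for d in landmark_of("wrist",n)[:3]: print(n,d["confidence"],w("wrist",d["centre"],m))
print("px exp handle ends",[px("wrist",np.array([.5095,.1975,.07])+k*np.array([np.cos(.693),np.sin(.693),0])) for k in (-.038,.038)])
print(go((.5095,.1975,.061),39.7))
E
```

```text
[-0.2868  0.5263 -0.1974  1.8477  0.1417  0.7815 -1.4412] [0.5082 0.1958 0.1899] [ 2.9562  1.0602 -0.0004]
[0.5628 0.2393 0.3519] [325.334    0.     321.7127] [[ 0.6357 -0.7483 -0.1894]
 [-0.7719 -0.6162 -0.1561]
 [ 0.0001  0.2455 -0.9694]] [ 0.0697  0.0012 -0.1621]
tray 0.55 [ 0.5085  0.195  -0.0013]
tray_handle 0.91 [0.5125 0.1956 0.0625]
tray_handle 0.54 [0.4906 0.2146 0.0153]
px exp handle ends [array([320.9734, 240.2368]), array([320.6576, 157.3821])]
(array([  1.6,  -0. , 129. ]), array([ 0.001,  0.   , -0.004]))
```

View pics/w1.png

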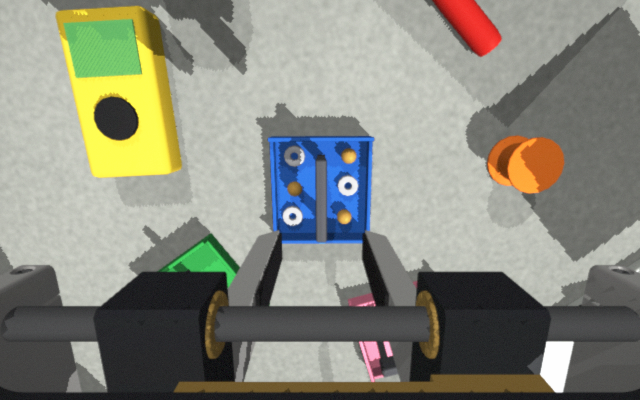

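The picture shows the blue tray's bar at (321,160–240), as predicted. The wrist camera sits on the tool's +x side and would hit the head, so I turn the tool 180° before grasping.

Call:
step_arm --slide '[[1.6, 0, 0], [1.6, 0, 0], [1.6, 0, 0], [1.6, 0, 0], [1.6, 0, 0], [1.6, 0, 0], [1.6, 0, 0], [1.6, 0, 0], [1.6, 0, 0], [1.6, 0, 0]]' --dr '[[0, 0, -0.17], [0, 0, -0.34], [0, 0, -0.51], [0, 0, -0.68], [0, 0, -0.85], [0, 0, -1.02], [0, 0, -1.19], [0, 0, -1.36], [0, 0, -1.53], [0, 0, -1.7]]' --fingers '[0.5, 0.5, 0.5, 0.5, 0.5, 0.5, 0.5, 0.5, 0.5, 0.5]'

```text
t: 4.68
tcp_pos: [0.5094, 0.1981, 0.1899]
orientation: [1.144, 2.925, -0.0]
force: [0.0, 0.4, 0.2]
opening: 0.0466
grasp_force: 0.0
```

Call:
step_arm --slide '[[0, 0, 0], [0, 0, 0], [0, 0, 0], [0, 0, 0], [0, 0, 0], [0, 0, 0], [0, 0, 0], [0, 0, 0], [0, 0, 0], [0, 0, 0]]' --dr '[[0, 0, -0.17], [0, 0, -0.34], [0, 0, -0.51], [0, 0, -0.68], [0, 0, -0.85], [0, 0, -1.02], [0, 0, -1.19], [0, 0, -1.36], [0, 0, -1.44], [0, 0, -1.44]]' --fingers '[0.5, 0.5, 0.5, 0.5, 0.5, 0.5, 0.5, 0.5, 0.5, 0.5]'

```text
t: 5.92
tcp_pos: [0.5094, 0.1982, 0.1896]
orientation: [1.06, -2.957, 0.0]
force: [0.5, -0.1, 0.1]
opening: 0.0471
grasp_force: 0.0
```

```bash
python3 - <<'E'
from h import *
s=sense();print(s["q"],s["tcp_pos"],s["orientation"]); m=camera_model("wrist"); save("wrist","w2")
for n in ("tray","tray_handle"):
    for d in landmark_of("wrist",n)[:2]: print(n,d["confidence"],w("wrist",d["centre"],m))
print(go((.5095,.1970,.063),219.7))
E
```

```text
[ 0.2149  0.7376 -1.0578  1.8288  0.7482  1.0383  1.113 ] [0.5094 0.1982 0.1896] [ 1.0596 -2.9573  0.0005]
tray 0.58 [0.4405 0.0073 0.002 ]
tray 0.57 [0.5108 0.1954 0.0021]
tray_handle 0.83 [0.5087 0.1985 0.0622]
tray_handle 0.6 [0.3236 0.2187 0.0621]
(array([  0.9,  -1.3, 126.8]), array([-0.001, -0.   , -0.005]))
```

Call:
step_arm --slide '[[1, -1, 40], [1, -1, 80], [1, -1, 105], [1, -1, 120], [1, -1, 127], [1, -1, 127], [1, -1, 127]]' --dr '[[0, 0, 0], [0, 0, 0], [0, 0, 0], [0, 0, 0], [0, 0, 0], [0, 0, 0], [0, 0, 0]]' --fingers '[0.5, 0.5, 0.5, 0.5, 0.5, 0.5, 0.5]'

```text
t: 6.95
tcp_pos: [0.5096, 0.198, 0.0636]
orientation: [-1.062, 2.955, 0.0]
force: [0.6, -0.4, -0.1]
opening: 0.0471
grasp_force: 0.0
```

Call:
step_arm --slide '[[0, 0, 0], [0, 0, 0], [0, 0, 0], [0, 0, 0], [0, 0, 0], [0, 0, 0]]' --dr '[[0, 0, 0], [0, 0, 0], [0, 0, 0], [0, 0, 0], [0, 0, 0], [0, 0, 0]]' --fingers '[0.3, 0.1, 0, 0, 0, 0]' --newtons 30

```text
t: 7.7
tcp_pos: [0.5092, 0.1976, 0.0628]
orientation: [-1.063, 2.956, -0.0]
force: [0.8, -0.6, 0.7]
opening: 0.0099
grasp_force: 30.0
```

```bash
python3 - <<'E'
from h import *
s=sense();print(s["q"],s["tcp_pos"],s["orientation"],s["force"],s["torque"])
E
```

```text
[ 0.1221  0.8929 -0.8956  1.9242  0.9667  0.8315  0.9453] [0.5092 0.1976 0.0628] [-1.0626  2.9563 -0.0004] [ 0.7742 -0.6378  0.7484] [-0.0095 -0.1657 -0.0211]
```

Call:
step_arm --slide '[[0, 0, -3], [0, 0, -10], [0, 0, -22], [0, 0, -37], [0, 0, -54], [0, 0, -71], [0, 0, -85], [0, 0, -95], [0, 0, -100], [0, 0, -100]]' --dr '[[0, 0, 0], [0, 0, 0], [0, 0, 0], [0, 0, 0], [0, 0, 0], [0, 0, 0], [0, 0, 0], [0, 0, 0], [0, 0, 0], [0, 0, 0]]' --fingers '[0, 0, 0, 0, 0, 0, 0, 0, 0, 0]'

```text
t: 8.95
tcp_pos: [0.5091, 0.1977, 0.1628]
orientation: [-1.063, 2.956, -0.0]
force: [0.2, -0.0, -3.1]
opening: 0.0098
grasp_force: 30.0
```

```bash
python3 - <<'E'
from h import *
s=sense();print(s["q"],s["tcp_pos"],s["orientation"],s["force"],s["torque"])
c,sn=np.cos(np.deg2rad(-10.58)),np.sin(np.deg2rad(-10.58))
L=lambda x,y,z: np.array([.6045+c*x-sn*y,-.2075+sn*x+c*y,z])
print(L(-.095,0,0.163), go(L(-.095,0,s["tcp_pos"][2]),169.4))
E
```

```text
[ 0.1969  0.767  -1.0252  1.8565  0.7889  0.9902  1.083 ] [0.5091 0.1977 0.1628] [-1.0626  2.9563 -0.    ] [ 0.1711 -0.0003 -3.0913] [ 0.0741 -0.1552  0.0408]
[ 0.5111 -0.1901  0.163 ] (array([ 245.3, -300.3,   -0. ]), array([-0.   ,  0.   ,  0.875]))
```

Call:
step_arm --slide '[[0, 0, 0], [2, -3, 0], [6.5, -8, 0], [14, -17, 0], [25, -31, 0], [40, -49, 0], [58, -71, 0], [78, -95, 0], [100, -122, 0], [122.5, -150, 0]]' --dr '[[0, 0, 0], [0, 0, 0.007], [0, 0, 0.023], [0, 0, 0.05], [0, 0, 0.09], [0, 0, 0.143], [0, 0, 0.206], [0, 0, 0.278], [0, 0, 0.356], [0, 0, 0.4375]]' --fingers '[0, 0, 0, 0, 0, 0, 0, 0, 0, 0]'

```text
t: 10.2
tcp_pos: [0.5098, 0.0016, 0.1628]
orientation: [0.388, -3.117, 0.001]
force: [0.1, -0.6, -3.2]
opening: 0.0097
grasp_force: 30.0
```

Call:
step_arm --slide '[[9, -35, 0], [17, -69, 0], [25, -100, 0], [32, -127, 0], [38, -149, 0], [42, -166, 0], [45, -178, 0], [47, -185, 0], [47.5, -188, 0], [47.5, -188, 0]]' --dr '[[0, 0, 0.081], [0, 0, 0.16], [0, 0, 0.232], [0, 0, 0.295], [0, 0, 0.347], [0, 0, 0.387], [0, 0, 0.414], [0, 0, 0.43], [0, 0, 0.4375], [0, 0, 0.4375]]' --fingers '[0, 0, 0, 0, 0, 0, 0, 0, 0, 0]'

```text
t: 11.45
tcp_pos: [0.5113, -0.1894, 0.1627]
orientation: [0.289, 3.128, 0.001]
force: [0.2, 0.4, -2.8]
opening: 0.0098
grasp_force: 30.0
```

```bash
cat >> h.py <<'E'
c_,s_=np.cos(np.deg2rad(-10.58)),np.sin(np.deg2rad(-10.58))
L=lambda x,y,z: np.array([.6045+c_*x-s_*y,-.2075+s_*x+c_*y,z])
def inv(P): d=np.array(P)[:2]-[.6045,-.2075]; return np.array([c_*d[0]+s_*d[1],-s_*d[0]+c_*d[1]])
E
python3 - <<'E'
from h import *
s=sense();print(s["q"],s["tcp_pos"],s["orientation"],s["force"],inv(s["tcp_pos"]))
print(go(L(-.095,0,.0635+.012+.001),169.4))
im=read_camera("top"); b=cv2.resize(im[80:240,335:440,::-1],None,fx=3.7,fy=3.7,interpolation=cv2.INTER_CUBIC)
sc=read_camera("scene"); d=cv2.resize(sc[175:325,170:300,::-1],None,fx=2.9,fy=2.9,interpolation=cv2.INTER_CUBIC)
o=np.zeros((592,790,3),np.uint8);o[:b.shape[0],:b.shape[1]]=b;o[:d.shape[0],400:400+d.shape[1]]=d;cv2.imwrite("pics/c2.png",o)
for c in("scene","top"):
  read_camera(c)
  for n in ("lane","station","head","tray"):
    print(c,n,[(round(d["confidence"],2),w(c,d["centre"]).round(4)) for d in landmark_of(c,n)[:2]])
E
```

```text
[ 0.8403  0.6964 -0.8563  1.861   0.6671  0.8989  1.0471] [ 0.5113 -0.1894  0.1627] [0.2888 3.1282 0.0006] [ 0.2307  0.4243 -2.7973] [-0.095   0.0007]
(array([ 0. , -0.7, 86.2]), array([0.   , 0.   , 0.001]))
scene lane [(0.95, array([ 0.6011, -0.2119,  0.0105]))]
scene station [(0.57, array([ 0.605 , -0.21  , -0.0042])), (0.43, array([ 0.43  , -0.4151,  0.0016]))]
scene head [(0.77, array([ 0.6013, -0.214 ,  0.2101]))]
scene tray [(0.87, array([ 0.3238,  0.2146, -0.0015])), (0.75, array([ 0.4394,  0.0111, -0.0039]))]
top lane [(0.69, array([ 0.6049, -0.2016,  0.0121]))]
top station [(0.57, array([ 0.6058, -0.2078,  0.0002])), (0.53, array([ 0.6019, -0.2085,  0.2122]))]
top head [(0.56, array([ 0.6029, -0.206 ,  0.2112]))]
top tray [(0.66, array([0.4444, 0.0134, 0.0028])), (0.62, array([ 0.5138, -0.1875,  0.0986]))]
```

View pics/c2.png

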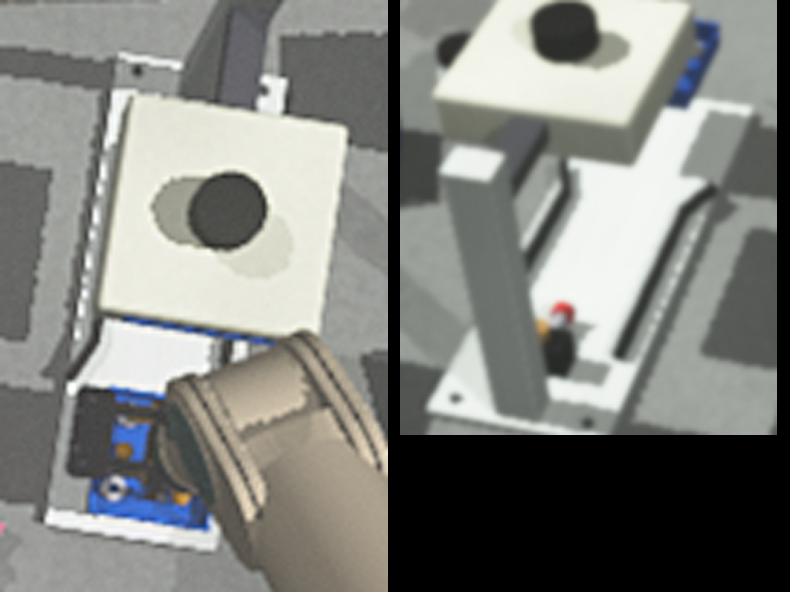

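The tray hangs level over the open deck, with the bearings still inside. The head is clear, and the red pin tip shows at scene ≈ (226,281). Next I lower it.

Call:
step_arm --slide '[[0, -0.7, 4], [0, -0.7, 14], [0, -0.7, 30], [0, -0.7, 47], [0, -0.7, 62], [0, -0.7, 73], [0, -0.7, 80], [0, -0.7, 84], [0, -0.7, 86], [0, -0.7, 87]]' --dr '[[0, 0, 0], [0, 0, 0], [0, 0, 0], [0, 0, 0], [0, 0, 0], [0, 0, 0], [0, 0, 0], [0, 0, 0], [0, 0, 0], [0, 0, 0]]' --fingers '[0, 0, 0, 0, 0, 0, 0, 0, 0, 0]'

```text
t: 13.3
tcp_pos: [0.5112, -0.1906, 0.0759]
orientation: [0.29, 3.128, -0.0]
force: [-0.0, 0.3, -3.0]
opening: 0.0101
grasp_force: 30.0
```

Call:
step_arm --slide '[[0, 0, 0.7], [0, 0, 1.4], [0, 0, 1.4]]' --dr '[[0, 0, 0], [0, 0, 0], [0, 0, 0]]' --fingers '[0, 0, 0]'

```text
t: 13.68
tcp_pos: [0.5112, -0.1907, 0.0748]
orientation: [0.29, 3.128, -0.001]
force: [-1.1, -0.4, 1.8]
opening: 0.0096
grasp_force: 30.0
```

```bash
python3 - <<'E'
from h import *
s=sense();print(s["q"],s["tcp_pos"],s["orientation"],s["force"],s["torque"],inv(s["tcp_pos"]))
E
```

```text
[ 0.7692  0.8094 -0.7411  1.9232  0.8131  0.7385  0.9288] [ 0.5112 -0.1907  0.0748] [ 0.2899  3.1277 -0.0007] [-1.0975 -0.3529  1.8036] [ 0.0108  0.0871 -0.0659] [-0.0948 -0.0006]
```

Call:
step_arm --slide '[[0, 0, 0], [0, 0, 0], [0, 0, 0], [0, 0, 0], [0, 0, -15], [0, 0, -40], [0, 0, -75], [0, 0, -90]]' --dr '[[0, 0, 0], [0, 0, 0], [0, 0, 0], [0, 0, 0], [0, 0, 0], [0, 0, 0], [0, 0, 0], [0, 0, 0]]' --fingers '[0.2, 0.35, 0.35, 0.35, 0.35, 0.35, 0.35, 0.35]'

```text
t: 14.68
tcp_pos: [0.5121, -0.1905, 0.1668]
orientation: [0.29, 3.125, -0.001]
force: [0.2, -0.2, -0.1]
opening: 0.0331
grasp_force: 0.0
```

```bash
cat >> h.py <<'E'
def gob(P,yaw,lean,ref=None):
    "like go but the tool's x points backwards (camera on robot side)"
    s=sense(); p,o=ref if ref else (s["tcp_pos"],s["orientation"])
    R0=R.from_rotvec(o); y=np.deg2rad(yaw); l=np.deg2rad(lean)
    f=np.array([np.cos(y),np.sin(y),0]); u=np.array([0,0,1.])
    z=f*np.sin(l)-u*np.cos(l); x=-(f*np.cos(l)+u*np.sin(l))
    Rt=R.from_matrix(np.column_stack([x,np.cross(z,x),z]))
    return (R0.inv().apply(np.array(P)-p)*1000).round(1),(R0.inv()*Rt).as_rotvec().round(3)
E
python3 - <<'E'
from h import *
s=sense();print(s["q"],s["tcp_pos"],s["force"],inv(s["tcp_pos"]),s["t"])
im=save("top","t3")
hsv=cv2.cvtColor(im,cv2.COLOR_RGB2HSV)
# fingertip at 19mm ahead; tip point behind wall (wall at -.150): 
l=np.deg2rad(40)
for tx in (-.185,): print(gob(L(tx-.019*np.sin(l),0,.012+.05+.019*np.cos(l)),-10.58,40))
E
```

```text
[ 0.8444  0.6913 -0.8602  1.8573  0.6632  0.9036  1.0517] [ 0.5121 -0.1905  0.1668] [ 0.2207 -0.2296 -0.0971] [-0.0939 -0.0003] 14.675
(array([104.2,   0.4,  90.5]), array([-0.001, -0.694,  0.   ]))
```

Call:
step_arm --slide '[[30, 0, 0], [70, 0, 0], [104, 0, 0], [104, 0, 0], [104, 0, 0], [104, 0, 20], [104, 0, 50], [104, 0, 80], [104, 0, 90], [104, 0, 90]]' --dr '[[0, 0, 0], [0, 0, 0], [0, -0.17, 0], [0, -0.34, 0], [0, -0.51, 0], [0, -0.69, 0], [0, -0.69, 0], [0, -0.69, 0], [0, -0.69, 0], [0, -0.69, 0]]' --fingers '[0.3, 0.2, 0.1, 0, 0, 0, 0, 0, 0, 0]'

```text
t: 15.98
tcp_pos: [0.4902, -0.2301, 0.0853]
orientation: [0.222, 2.496, -0.037]
force: [0.2, 1.1, 0.1]
opening: 0.0002
grasp_force: 0.0
```

```bash
python3 - <<'E'
from h import *
s=sense();print(s["q"],s["tcp_pos"],s["orientation"],s["force"],inv(s["tcp_pos"]),s["opening"])
Rm=R.from_rotvec(s["orientation"]).as_matrix(); tip=s["tcp_pos"]+.019*Rm[:,2]; print("tip",inv(tip),tip[2]-.012,"z",Rm[:,2],"y",Rm[:,1])
top=save("top","t4"); save("wrist","w4"); m=camera_model("wrist")
for c in("top","wrist"):
  for n in("tray","tray_handle"): print(c,n,[(round(d["confidence"],2),w(c,d["centre"]).round(4),inv(w(c,d["centre"]))) for d in landmark_of(c,n)[:3]])
b=cv2.resize(top[130:240,330:440,::-1],None,fx=4,fy=4,interpolation=cv2.INTER_CUBIC)
d=cv2.resize(cv2.imread("pics/w4.png"),None,fx=.55,fy=.55,interpolation=cv2.INTER_AREA)
o=np.zeros((440,795,3),np.uint8);o[:,:440]=b;o[:220,443:795]=d;cv2.imwrite("pics/c4.png",o)
E
```

```text
[ 1.2776  1.1027 -1.2449  2.4667  2.273   0.9299 -0.1491] [ 0.4902 -0.2301  0.0853] [ 0.2222  2.4957 -0.0369] [0.1715 1.0708 0.0991] [-0.1082 -0.0432] 0.00024523045824954804
tip [-0.0969 -0.0426] 0.05798224331903064 z [ 0.589  -0.0791 -0.8042] y [0.1681 0.9854 0.0262]
top tray [(0.88, array([0.4391, 0.0118, 0.002 ]), array([-0.2028,  0.1852])), (0.79, array([ 0.5117, -0.1931,  0.0144]), array([-0.0939, -0.0029]))]
top tray_handle [(0.88, array([0.3244, 0.2271, 0.0654]), array([-0.3551,  0.3758])), (0.84, array([ 0.5103, -0.1899,  0.0772]), array([-0.0959,  0.    ])), (0.74, array([0.4375, 0.0115, 0.068 ]), array([-0.2044,  0.1846]))]
wrist tray [(0.92, array([ 0.5093, -0.1946,  0.0136]), array([-0.0959, -0.0047]))]
wrist tray_handle [(0.71, array([ 0.5101, -0.1906,  0.0792]), array([-0.0959, -0.0008])), (0.43, array([0.66  , 0.0549, 0.002 ]), array([0.0064, 0.2682])), (0.37, array([ 0.5546, -0.4999, -0.0002]), array([ 0.0046, -0.2965]))]
```

View pics/c4.png

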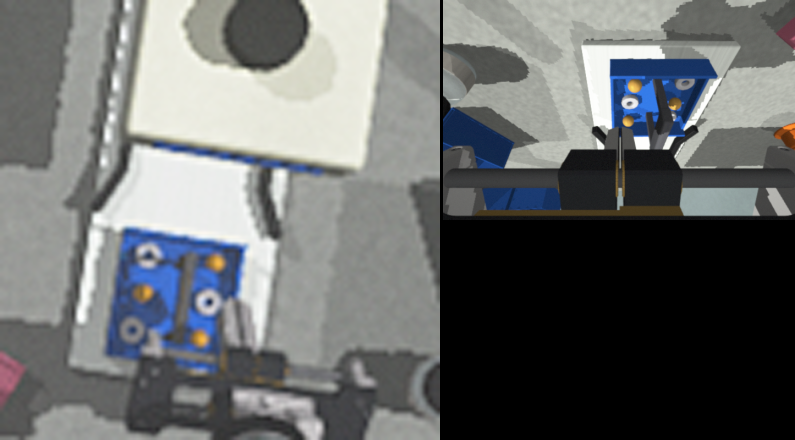

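The lean at that radius was out of reach: the tool stopped above the tray without touching it, and the tray is still at lane x ≈ -95 mm. I'll back off, start the push with the tool upright, and increase the lean as it goes in.

```bash
python3 - <<'E'
from h import *
s=sense()
print(gob(s["tcp_pos"]+[0,0,.06],-10.58,20)); print(gob(L(-.20,0,.150),-10.58,0))
E
```

```text
(array([-35.9,   1.2, -48.1]), array([0.026, 0.291, 0.007]))
(array([  38.3,   46.2, -103.4]), array([0.025, 0.64 , 0.012]))
```

Call:
step_arm --slide '[[-18, 0, -24], [-36, 1, -48], [-36, 1, -60], [0, 20, -80], [38, 46, -103], [38, 46, -103], [38, 46, -103], [38, 46, -103]]' --dr '[[0.01, 0.1, 0], [0.026, 0.29, 0.007], [0.026, 0.45, 0.01], [0.025, 0.64, 0.012], [0.025, 0.64, 0.012], [0.025, 0.64, 0.012], [0.025, 0.64, 0.012], [0.025, 0.64, 0.012]]' --fingers '[0, 0, 0, 0, 0, 0, 0, 0]'

```text
t: 17.27
tcp_pos: [0.4079, -0.1721, 0.1485]
orientation: [0.293, 3.128, 0.002]
force: [-0.5, -0.5, -0.7]
opening: 0.0004
grasp_force: 0.0
```

```bash
cat >> h.py <<'E'
def push(r,lean,y=0,ref=None):
    "pose with the closed tips' front corner at lane x=r"
    l=np.deg2rad(lean); tx=r-.008*np.cos(l); tz=.012+.007+.006*np.sin(l)
    return gob(L(tx-.019*np.sin(l),y,tz+.019*np.cos(l)),-10.58,lean,ref)
def st():
    s=sense(); Rm=R.from_rotvec(s["orientation"]).as_matrix(); tip=s["tcp_pos"]+.019*Rm[:,2]; z=Rm[:,2]
    f=np.array([c_,s_,0]); lean=np.rad2deg(np.arctan2(z@f,-z[2]))
    print("t",s["t"],"q",s["q"]); print("r,y",inv(tip)+[.008*np.cos(np.deg2rad(lean)),0],"tip_h",tip[2]-.012,"lean",lean,"y axis",Rm[:,1],"F lane",s["force"]@f,s["force"])
E
python3 - <<'E'
from h import *
st(); print(push(-.160,0)); print(push(-.149,0))
E
```

```text
t 17.275 q [ 1.0775  0.7257 -1.1537  2.1337  0.8912  0.8929  0.7653]
r,y [-0.1918 -0.0013] tip_h 0.11745488643037312 lean -0.003346975754382105 y axis [0.1859 0.9826 0.0011] F lane -0.4060357945319436 [-0.5006 -0.4687 -0.7213]
(array([-31.8,   1.3, 110.5]), array([ 0.001, -0.   , -0.002]))
(array([-42.8,   1.3, 110.5]), array([ 0.001, -0.   , -0.002]))
```

Call:
step_arm --slide '[[-20, 1, 40], [-31, 1, 80], [-31, 1, 100], [-31, 1, 110], [-31, 1, 110]]' --dr '[[0, 0, 0], [0, 0, 0], [0, 0, 0], [0, 0, 0], [0, 0, 0]]' --fingers '[0, 0, 0, 0, 0]'

```text
t: 17.9
tcp_pos: [0.4382, -0.1758, 0.0383]
orientation: [-0.293, -3.127, -0.004]
force: [-0.2, -0.1, 0.7]
opening: 0.0008
grasp_force: 0.0
```

```bash
python3 - <<'E'
from h import *
st()
for r in (-.14,-.075): print(r,push(r,0))
for r,l in ((-.07,5),(-.06,10)): print(r,push(r,l))
E
```

```text
t 17.9 q [ 0.9204  0.91   -0.9459  2.1291  1.16    0.7701  0.5727]
r,y [-0.1613  0.0007] tip_h 0.007294864304305267 lean -0.09207190007401163 y axis [0.1855 0.9826 0.0027] F lane -0.16180349867584776 [-0.1814 -0.0897  0.7284]
-0.14 (array([-21.3,  -0.6,   0.3]), array([ 0.003, -0.002, -0.002]))
-0.075 (array([-86.3,  -0.4,   0.2]), array([ 0.003, -0.002, -0.002]))
-0.07 (array([-89.6,  -0.4,  -0.3]), array([ 0.003, -0.089, -0.002]))
-0.06 (array([-98.1,  -0.4,  -0.6]), array([ 0.003, -0.176, -0.002]))
```

Call:
step_arm --slide '[[-4, 0, 0], [-9, 0, 0], [-15, 0, 0], [-24, 0, 0], [-35, 0, 0], [-47, 0, 0], [-59, 0, 0], [-71, 0, 0], [-81, 0, 0], [-86, 0, 0]]' --dr '[[0, 0, 0], [0, 0, 0], [0, 0, 0], [0, 0, 0], [0, 0, 0], [0, 0, 0], [0, 0, 0], [0, 0, 0], [0, 0, 0], [0, 0, 0]]' --fingers '[0, 0, 0, 0, 0, 0, 0, 0, 0, 0]'

```text
t: 19.15
tcp_pos: [0.5239, -0.1916, 0.0385]
orientation: [-0.293, -3.128, -0.004]
force: [-3.1, 0.8, 3.6]
opening: 0.0007
grasp_force: 1.6
```

```bash
python3 - <<'E'
from h import *
st()
top=save("top","t5")
for n in("tray","tray_handle"): print(n,[(round(d["confidence"],2),inv(w("top",d["centre"]))) for d in landmark_of("top",n)[:3]])
for r,l in ((-.07,5),(-.06,10),(-.05,14),(-.04,18),(-.03,22),(-.02,26),(-.01,30)): print(r,push(r,l))
E
```

```text
t 19.15 q [ 0.8694  0.9821 -0.962   1.8986  1.068   0.8888  0.727 ]
r,y [-0.0741  0.0009] tip_h 0.007470128844704046 lean -0.03884403787646459 y axis [0.1855 0.9826 0.0028] F lane -3.1709620291591536 [-3.0856  0.7505  3.5827]
tray [(0.92, array([-0.2024,  0.1876])), (0.86, array([-0.0152,  0.0041])), (0.77, array([-0.3569,  0.3704]))]
tray_handle [(0.92, array([-0.2023,  0.1874])), (0.72, array([-0.0164,  0.0001])), (0.72, array([-0.3578,  0.3722]))]
-0.07 (array([-2.3, -0.9,  0.1]), array([ 0.003, -0.087, -0.002]))
-0.06 (array([-10.8,  -0.8,  -0.2]), array([ 0.003, -0.174, -0.002]))
-0.05 (array([-19.6,  -0.8,  -0.3]), array([ 0.003, -0.244, -0.002]))
-0.04 (array([-28.5,  -0.8,  -0.3]), array([ 0.003, -0.313, -0.002]))
-0.03 (array([-37.4,  -0.8,  -0.3]), array([ 0.003, -0.383, -0.002]))
-0.02 (array([-46.4,  -0.8,  -0.1]), array([ 0.003, -0.453, -0.002]))
-0.01 (array([-55.5,  -0.8,   0.2]), array([ 0.002, -0.523, -0.002]))
```

Call:
step_arm --slide '[[-2.3, -0.4, 0], [-6.5, -0.8, 0], [-10.8, -0.8, 0], [-15, -0.8, 0], [-19.6, -0.8, 0], [-24, -0.8, 0], [-28.5, -0.8, 0], [-33, -0.8, 0], [-37.4, -0.8, 0], [-42, -0.8, 0]]' --dr '[[0.003, -0.087, 0], [0.003, -0.13, -0.002], [0.003, -0.174, -0.002], [0.003, -0.21, -0.002], [0.003, -0.244, -0.002], [0.003, -0.279, -0.002], [0.003, -0.313, -0.002], [0.003, -0.348, -0.002], [0.003, -0.383, -0.002], [0.003, -0.418, -0.002]]' --fingers '[0, 0, 0, 0, 0, 0, 0, 0, 0, 0]'

```text
t: 20.55
tcp_pos: [0.564, -0.1999, 0.0384]
orientation: [0.251, 2.714, -0.054]
force: [-0.5, 0.4, -1.7]
opening: 0.0007
grasp_force: 0.6
```

```bash
python3 - <<'E'
from h import *
st()
for r,l in ((-.02,26),(-.015,30),(-.01,32),(0,36),(.01,39),(.015,40),(.02,41),(.025,42)): print(r,push(r,l))
E
```

```text
t 20.55 q [ 0.9054  0.9548 -0.9049  2.1819  1.9434  0.6449 -0.0569]
r,y [-0.0262  0.    ] tip_h 0.009037677557477437 lean 23.92736919004577 y axis [ 0.1835  0.983  -0.0002] F lane -0.5994334925169776 [-0.5319  0.417  -1.6831]
-0.02 (array([-5.4, -0. ,  2. ]), array([-0.   , -0.036,  0.   ]))
-0.015 (array([-9. , -0. ,  3.9]), array([-0.   , -0.106,  0.   ]))
-0.01 (array([-13.1,  -0. ,   5.9]), array([-0.   , -0.141,  0.   ]))
0 (array([-21.4,  -0. ,  10. ]), array([-0.   , -0.211,  0.   ]))
0.01 (array([-29.9,  -0. ,  14.2]), array([-0.   , -0.263,  0.   ]))
0.015 (array([-34.2,  -0. ,  16.3]), array([-0.   , -0.281,  0.   ]))
0.02 (array([-38.6,  -0. ,  18.4]), array([-0.   , -0.298,  0.   ]))
0.025 (array([-43. ,  -0. ,  20.5]), array([-0.   , -0.315,  0.   ]))
```

Call:
step_arm --slide '[[-3, 0, 1], [-6, 0, 2.5], [-9, 0, 3.9], [-13.1, 0, 5.9], [-17, 0, 8], [-21.4, 0, 10], [-25.5, 0, 12], [-29.9, 0, 14.2]]' --dr '[[0, -0.036, 0], [0, -0.07, 0], [0, -0.106, 0], [0, -0.141, 0], [0, -0.176, 0], [0, -0.211, 0], [0, -0.237, 0], [0, -0.263, 0]]' --fingers '[0, 0, 0, 0, 0, 0, 0, 0]'

```text
t: 21.55
tcp_pos: [0.5963, -0.206, 0.0371]
orientation: [0.227, 2.453, -0.08]
force: [-2.0, -0.2, -1.4]
opening: 0.0007
grasp_force: 0.6
```

```bash
python3 - <<'E'
from h import *
st()
top=save("top","t6"); sc=save("scene","s6"); 
for c in("top","scene"):
  for n in("tray","tray_handle"): print(c,n,[(round(d["confidence"],2),inv(w(c,d["centre"]))) for d in landmark_of(c,n)[:3]])
b=cv2.resize(top[80:230,330:440,::-1],None,fx=3.4,fy=3.4,interpolation=cv2.INTER_CUBIC)
d=cv2.resize(sc[170:320,170:310,::-1],None,fx=3,fy=3,interpolation=cv2.INTER_CUBIC)
o=np.zeros((510,800,3),np.uint8);o[:b.shape[0],:b.shape[1]]=b;o[:d.shape[0],378:378+d.shape[1]]=d;cv2.imwrite("pics/c6.png",o)
hsv=cv2.cvtColor(sc,cv2.COLOR_RGB2HSV)
m=(((hsv[...,0]<8)|(hsv[...,0]>172))&(hsv[...,1]>120)&(hsv[...,2]>60)); m[:265]=0;m[300:]=0;m[:,:205]=0;m[:,250:]=0
ys,xs=np.nonzero(m); print("red",len(xs),xs.min(),xs.max(),ys.min(),ys.max(),xs.mean(),ys.mean())
print("red lane",[inv(ray("scene",(xs.mean(),ys.mean()),z)) for z in (.026,.032)])
for X in(.145,.15,.155,.16,.165,.17): print(X,px("scene",L(X,0,.026)),px("scene",L(X,0,.037)))
for r,l in ((.015,40),(.02,41),(.025,42),(.03,43),(.035,44),(.04,45)): print(r,push(r,l))
E
```

```text
t 21.55 q [ 0.9895  1.1449 -1.024   2.3002  2.4419  0.9487 -0.3501]
r,y [ 0.0099 -0.    ] tip_h 0.01036568621785557 lean 38.927510441445015 y axis [0.1837 0.983  0.0002] F lane -1.8945838897021927 [-1.9669 -0.2116 -1.406 ]
top tray [(0.91, array([-0.3582,  0.3698])), (0.58, array([-0.2003,  0.1849])), (0.53, array([ 0.0701, -0.0026]))]
top tray_handle [(0.96, array([-0.2055,  0.1843])), (0.6, array([-0.3567,  0.374 ])), (0.51, array([ 0.066 , -0.0027]))]
scene tray [(0.75, array([-0.2026,  0.1815])), (0.73, array([-0.3525,  0.3637])), (0.68, array([ 0.0684, -0.0074]))]
scene tray_handle [(0.9, array([ 0.0644, -0.0053])), (0.89, array([-0.2001,  0.1823])), (0.79, array([-0.3557,  0.3632]))]
red 13 224 228 280 283 226.23076923076923 281.0769230769231
red lane [array([ 0.1652, -0.0044]), array([ 0.1703, -0.0016])]
0.145 [230.6423 275.7704] [230.1598 272.8203]
0.15 [229.9478 277.1428] [229.4604 274.1912]
0.155 [229.2493 278.5232] [228.7569 275.5701]
0.16 [228.5467 279.9117] [228.0493 276.957 ]
0.165 [227.8401 281.3083] [227.3375 278.3521]
0.17 [227.1292 282.7131] [226.6215 279.7555]
0.015 (array([-3.5,  0. ,  3.1]), array([-0.001, -0.019,  0.   ]))
0.02 (array([-7.1,  0. ,  6.3]), array([-0.001, -0.036,  0.   ]))
0.025 (array([-10.8,   0. ,   9.4]), array([-0.001, -0.054,  0.   ]))
0.03 (array([-14.5,   0.1,  12.6]), array([-0.001, -0.071,  0.   ]))
0.035 (array([-18.2,   0.1,  15.7]), array([-0.001, -0.089,  0.   ]))
0.04 (array([-21.9,   0.1,  18.9]), array([-0.001, -0.106,  0.   ]))
```

View pics/c6.png

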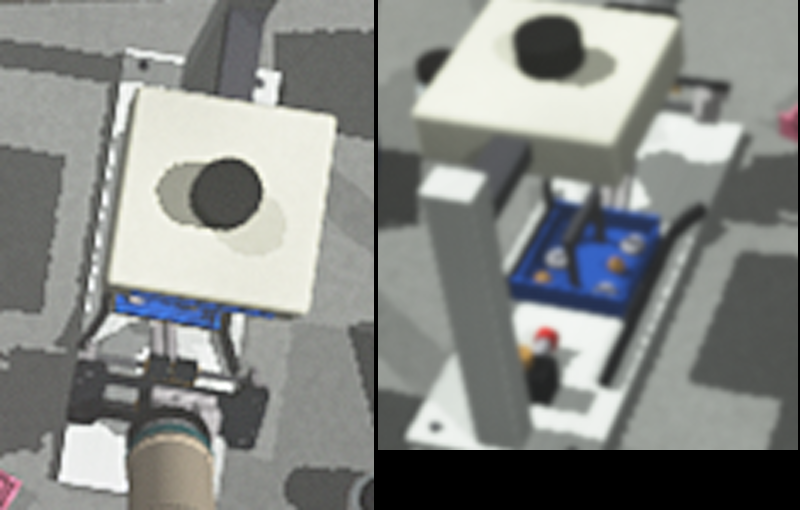

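The tray is in the lane below the head, with its contents inside and clearance to the head. The red tip is at crop (545,335), lane x ≈ 0.16. I continue and watch the force.

Call:
step_arm --slide '[[-1.8, 0, 1.5], [-3.5, 0, 3.1], [-7.1, 0, 6.3], [-10.8, 0, 9.4], [-12.6, 0, 11], [-14.5, 0, 12.6], [-15.2, 0, 13.2]]' --dr '[[0, -0.01, 0], [0, -0.019, 0], [0, -0.036, 0], [0, -0.054, 0], [0, -0.06, 0], [0, -0.071, 0], [0, -0.075, 0]]' --fingers '[0, 0, 0, 0, 0, 0, 0]'

```text
t: 22.72
tcp_pos: [0.6166, -0.2099, 0.0368]
orientation: [0.22, 2.378, -0.088]
force: [-2.2, 0.3, -0.8]
opening: 0.0005
grasp_force: 0.7
```

```bash
python3 - <<'E'
from h import *
st()
for r,l in ((.035,43),(.04,43),(.045,43),(.05,43.5)): print(r,push(r,l))
E
```

```text
t 22.725 q [ 0.9953  1.203  -1.0326  2.2959  2.5492  1.0172 -0.3742]
r,y [ 0.0312 -0.0001] tip_h 0.01094627596911234 lean 43.2695625384107 y axis [ 0.184   0.9829 -0.0006] F lane -2.170311968434964 [-2.1552  0.2818 -0.8137]
0.035 (array([-2.9,  0.1,  2.5]), array([-0.001,  0.005,  0.   ]))
0.04 (array([-6.6,  0.1,  5.9]), array([-0.001,  0.005,  0.   ]))
0.045 (array([-10.2,   0.1,   9.3]), array([-0.001,  0.005,  0.   ]))
0.05 (array([-13.8,   0.1,  12.8]), array([-0.001, -0.004,  0.   ]))
```

Call:
step_arm --slide '[[-0.8, 0, 0.7], [-1.5, 0, 1.4], [-2.2, 0, 2.1], [-2.2, 0, 2.1]]' --dr '[[0, 0, 0], [0, 0, 0], [0, 0, 0], [0, 0, 0]]' --fingers '[0, 0, 0, 0]'

```text
t: 23.22
tcp_pos: [0.6198, -0.2106, 0.037]
orientation: [0.22, 2.378, -0.089]
force: [-1.3, 0.3, -0.7]
opening: -0.0002
grasp_force: 0.5
```

Call:
step_arm --slide '[[-0.8, 0, 0.7], [-1.5, 0, 1.4], [-2.2, 0, 2.1], [-2.2, 0, 2.1]]' --dr '[[0, 0, 0], [0, 0, 0], [0, 0, 0], [0, 0, 0]]' --fingers '[0, 0, 0, 0]'

```text
t: 23.72
tcp_pos: [0.6227, -0.2111, 0.0369]
orientation: [0.22, 2.378, -0.088]
force: [-1.1, -0.9, -0.5]
opening: 0.0006
grasp_force: 0.6
```

Call:
step_arm --slide '[[-0.8, 0, 0.7], [-1.5, 0, 1.4], [-2.2, 0, 2.1], [-2.2, 0, 2.1]]' --dr '[[0, 0, 0], [0, 0, 0], [0, 0, 0], [0, 0, 0]]' --fingers '[0, 0, 0, 0]'

```text
t: 24.22
tcp_pos: [0.6257, -0.2116, 0.0369]
orientation: [0.22, 2.378, -0.088]
force: [-1.5, 1.1, 0.4]
opening: 0.0007
grasp_force: 0.6
```

```bash
python3 - <<'E'
from h import *
st()
E
```

```text
t 24.225 q [ 0.9895  1.2003 -1.0305  2.2725  2.5399  0.9987 -0.3639]
r,y [ 0.0404 -0.0002] tip_h 0.011105910111990958 lean 43.275464122581724 y axis [ 0.184   0.9829 -0.0008] F lane -1.698059503846772 [-1.5307  1.0533  0.4238]
```

Call:
step_arm --slide '[[-0.8, 0, 0.7], [-1.5, 0, 1.4], [-1.5, 0, 1.4]]' --dr '[[0, 0, 0], [0, 0, 0], [0, 0, 0]]' --fingers '[0, 0, 0]'

```text
t: 24.6
tcp_pos: [0.6277, -0.212, 0.0369]
orientation: [0.22, 2.378, -0.088]
force: [-1.3, 0.6, 0.2]
opening: 0.0004
grasp_force: 0.6
```

Call:
step_arm --slide '[[-0.8, 0, 0.7], [-1.5, 0, 1.4], [-1.5, 0, 1.4]]' --dr '[[0, 0, 0], [0, 0, 0], [0, 0, 0]]' --fingers '[0, 0, 0]'

```text
t: 24.98
tcp_pos: [0.6297, -0.2124, 0.0369]
orientation: [0.22, 2.378, -0.089]
force: [-0.9, 1.1, -0.8]
opening: 0.0008
grasp_force: 0.6
```

Call:
step_arm --slide '[[-0.8, 0, 0.7], [-1.5, 0, 1.4], [-1.5, 0, 1.4]]' --dr '[[0, 0, 0], [0, 0, 0], [0, 0, 0]]' --fingers '[0, 0, 0]'

```text
t: 25.35
tcp_pos: [0.6317, -0.2127, 0.0369]
orientation: [0.22, 2.378, -0.088]
force: [-0.7, 0.4, -0.3]
opening: 0.0003
grasp_force: 0.6
```

Call:
step_arm --slide '[[-0.8, 0, 0.7], [-1.5, 0, 1.4], [-1.5, 0, 1.4]]' --dr '[[0, 0, 0], [0, 0, 0], [0, 0, 0]]' --fingers '[0, 0, 0]'

```text
t: 25.72
tcp_pos: [0.6337, -0.2131, 0.0369]
orientation: [0.22, 2.378, -0.088]
force: [-1.2, 0.6, 0.2]
opening: 0.0002
grasp_force: 0.6
```

Call:
step_arm --slide '[[-0.8, 0, 0.7], [-1.5, 0, 1.4], [-1.5, 0, 1.4]]' --dr '[[0, 0, 0], [0, 0, 0], [0, 0, 0]]' --fingers '[0, 0, 0]'

```text
t: 26.1
tcp_pos: [0.6357, -0.2135, 0.0369]
orientation: [0.22, 2.378, -0.089]
force: [-0.9, 0.8, -0.1]
opening: 0.0003
grasp_force: 0.6
```

```bash
cat > red.py <<'E'
from h import *
st()
sc=read_camera("scene"); cv2.imwrite("pics/s_%.2f.png"%sense()["t"],sc[:,:,::-1])
hsv=cv2.cvtColor(sc,cv2.COLOR_RGB2HSV)
m=(((hsv[...,0]<8)|(hsv[...,0]>172))&(hsv[...,1]>120)&(hsv[...,2]>60)); m[:265]=0;m[300:]=0;m[:,:205]=0;m[:,250:]=0
ys,xs=np.nonzero(m); print("red",len(xs),xs.mean(),ys.mean())
r=np.clip(sc[272:292,215:240].astype(float)[...,0]-sc[272:292,215:240].astype(float)[...,1:].max(2)-25,0,None); g=np.mgrid[272:292,215:240]; print("wred",(r*g[1]).sum()/r.sum(),(r*g[0]).sum()/r.sum(),r.sum())
for n in("tray","tray_handle"): print(n,[(round(d["confidence"],2),inv(w("scene",d["centre"]))) for d in landmark_of("scene",n) if inv(w("scene",d["centre"]))[0]>0])
E
python3 red.py; python3 - <<'E'
import cv2,numpy as np
sc=cv2.imread("pics/s6.png")[:,:,::-1].astype(float)[272:292,215:240]
r=np.clip(sc[...,0]-sc[...,1:].max(2)-25,0,None); g=np.mgrid[272:292,215:240]; print("before wred",(r*g[1]).sum()/r.sum(),(r*g[0]).sum()/r.sum(),r.sum())
E
```

```text
t 26.1 q [ 0.9828  1.1978 -1.0278  2.2464  2.5295  0.9785 -0.3524]
r,y [ 0.0507 -0.0002] tip_h 0.011089461228259642 lean 43.2678408529881 y axis [ 0.184   0.9829 -0.0008] F lane -1.0175237983091352 [-0.8859  0.7987 -0.1324]
red 26 226.07692307692307 280.65384615384613
wred 225.3110694183865 280.6705440900563 2665.0
tray [(0.59, array([ 0.1091, -0.0078]))]
tray_handle [(0.57, array([ 0.1049, -0.0048]))]
before wred 225.3373876255949 281.1681649920677 1891.0
```

Call:
step_arm --slide '[[-0.8, 0, 0.7], [-1.5, 0, 1.4], [-1.5, 0, 1.4]]' --dr '[[0, 0, 0], [0, 0, 0], [0, 0, 0]]' --fingers '[0, 0, 0]'

```text
t: 26.62
tcp_pos: [0.6368, -0.2136, 0.0366]
orientation: [0.22, 2.38, -0.088]
force: [-5.6, 0.1, 2.4]
opening: 0.0007
grasp_force: 2.8
```

Call:
step_arm --slide '[[-0.8, 0, 0.7], [-1.5, 0, 1.4], [-1.5, 0, 1.4]]' --dr '[[0, 0, 0], [0, 0, 0], [0, 0, 0]]' --fingers '[0, 0, 0]'

```text
t: 27.0
tcp_pos: [0.6373, -0.2137, 0.0365]
orientation: [0.219, 2.381, -0.088]
force: [-12.8, 0.9, 7.7]
opening: 0.0004
grasp_force: 6.4
```

Call:
step_arm --slide '[[-0.7, 0, 0.7], [-1.5, 0, 1.4], [-2.2, 0, 2.1], [-2.9, 0, 2.7], [-2.9, 0, 2.7]]' --dr '[[0, 0, 0], [0, 0, 0], [0, 0, 0], [0, 0, 0], [0, 0, 0]]' --fingers '[0, 0, 0, 0, 0]'

```text
t: 27.62
tcp_pos: [0.6396, -0.2134, 0.0364]
orientation: [0.218, 2.384, -0.087]
force: [-21.7, 1.5, 13.5]
opening: 0.0005
grasp_force: 10.6
```

```bash
python3 red.py
```

```text
t 27.625 q [ 0.9787  1.1943 -1.0256  2.2336  2.5182  0.9635 -0.3432]
r,y [0.0544 0.0006] tip_h 0.010452620710176313 lean 42.96430923978434 y axis [ 0.1814  0.9834 -0.0006] F lane -21.648016376185847 [-21.7371   1.5274  13.4556]
red 30 225.9 281.26666666666665
wred 225.1062890768665 281.2581831555719 2719.0
tray [(0.62, array([ 0.1104, -0.0046]))]
tray_handle [(0.76, array([ 0.109 , -0.0049]))]
```

Call:
step_arm --slide '[[-1.0, 0, 0.3], [-1.9, 0, 0.9], [-2.8, 0, 1.5], [-3.6, 0, 2.0], [-3.6, 0, 2.0]]' --dr '[[0, 0, 0], [0, 0, 0], [0, 0, 0], [0, 0, 0], [0, 0, 0]]' --fingers '[0, 0, 0, 0, 0]'

```text
t: 28.4
tcp_pos: [0.6432, -0.2135, 0.0365]
orientation: [0.218, 2.385, -0.085]
force: [-19.1, 1.7, 10.1]
opening: 0.0004
grasp_force: 9.5
```

```bash
python3 red.py
```

```text
t 28.4 q [ 0.9757  1.192  -1.0245  2.2234  2.5116  0.9533 -0.3384]
r,y [0.0579 0.0012] tip_h 0.010572952290074406 lean 42.86523067856521 y axis [0.1808 0.9835 0.0006] F lane -19.096204867094947 [-19.1158   1.6631  10.0839]
red 32 225.40625 282.4375
wred 224.59320134478895 282.30519237952933 2677.0
tray [(0.89, array([ 0.1146, -0.008 ]))]
tray_handle []
```

```bash
ls pics; cat > ecc.py <<'E'
import cv2,numpy as np,glob
fs=sorted(glob.glob("pics/s_*.png")); A=None
def roi(f):
    i=cv2.imread(f).astype(np.float32)[266:298,212:242]; r=i[...,2]-np.maximum(i[...,0],i[...,1]); return cv2.resize(np.clip(r,0,None),None,fx=4,fy=4,interpolation=cv2.INTER_CUBIC)
A=roi(fs[0])
for f in fs[1:]:
    M=np.eye(2,3,dtype=np.float32)
    cc,M=cv2.findTransformECC(A,roi(f),M,cv2.MOTION_TRANSLATION,(3,200,1e-6),None,5)
    d=M[:,2]/4; u=np.array([-.142,.281]); print(f,cc,d,"mm",d@u/(u@u))
E
python3 ecc.py
```

```text
c2.png
c4.png
c6.png
crop1.png
s6.png
s_26.15.png
s_27.68.png
s_28.45.png
scene0.png
t3.png
t4.png
t5.png
t6.png
top0.png
w1.png
w2.png
w4.png
pics/s_27.68.png 0.9961768810494135 [-0.26127726  0.54834455] mm 1.9287383601464057
pics/s_28.45.png 0.980873118584368 [-0.72878283  1.5785444 ] mm 5.518871450484324
```

Call:
step_arm --slide '[[-0.2, 0, 0.2], [-0.4, 0, 0.35], [-0.4, 0, 0.35]]' --dr '[[0, 0, 0], [0, 0, 0], [0, 0, 0]]' --fingers '[0, 0, 0]'

```text
t: 28.92
tcp_pos: [0.6436, -0.2135, 0.0365]
orientation: [0.218, 2.385, -0.085]
force: [-19.8, 2.1, 10.9]
opening: 0.0005
grasp_force: 9.8
```

```bash
python3 red.py; python3 ecc.py; python3 -c "
from h import *
print(gob(L(.0,0,.06),-10.58,40),gob(L(-.06,0,.09),-10.58,25),gob(L(-.12,0,.2),-10.58,0))"
```

```text
t 28.925 q [ 0.9753  1.1919 -1.0244  2.2223  2.511   0.9523 -0.3378]
r,y [0.0583 0.0013] tip_h 0.01056397791586227 lean 42.85887016808014 y axis [0.1806 0.9835 0.0006] F lane -19.838943061667905 [-19.7949   2.0725  10.869 ]
red 30 225.23333333333332 282.5
wred 224.42389348686578 282.454839870457 2779.0
tray [(0.6, array([ 0.1143, -0.0047]))]
tray_handle [(0.75, array([ 0.1113, -0.0024]))]
pics/s_27.68.png 0.9961768810494135 [-0.26127726  0.54834455] mm 1.9287383601464057
pics/s_28.45.png 0.980873118584368 [-0.72878283  1.5785444 ] mm 5.518871450484324
pics/s_28.98.png 0.976253297779893 [-0.81981343  1.6699679 ] mm 5.908443723921517
(array([ 13. ,  -1.1, -44.1]), array([0.003, 0.05 , 0.002])) (array([  36.6,   -0.9, -106.9]), array([0.002, 0.312, 0.002])) (array([   5.7,   -0.7, -228.4]), array([0.002, 0.748, 0.003]))
```

Call:
step_arm --slide '[[2, 0, -2], [6, 0, -6], [8, 0, -25], [13, 0, -55], [25, 0, -85], [36, 0, -107], [30, 0, -140], [18, 0, -185], [6, 0, -228], [6, 0, -228]]' --dr '[[0, 0, 0], [0, 0, 0], [0, 0, 0], [0, 0.05, 0], [0, 0.18, 0], [0, 0.31, 0], [0, 0.45, 0], [0, 0.6, 0], [0, 0.75, 0], [0, 0.75, 0]]' --fingers '[0, 0, 0, 0, 0, 0, 0, 0, 0, 0]'

```text
t: 30.32
tcp_pos: [0.4988, -0.2034, 0.1762]
orientation: [0.302, 3.058, -0.074]
force: [1.8, -2.6, -1.5]
opening: 0.0007
grasp_force: 0.0
```

```bash
python3 red.py; python3 ecc.py|tail -1; python3 - <<'E'
from h import *
top=save("top","t9"); sc=save("scene","s9")
read_camera("top")
for n in ("mug","bin","spool","driver","meter","jar"): print(n,[(round(d["confidence"],2),w("top",d["centre"]).round(3)) for d in landmark_of("top",n)[:2]])
b=cv2.resize(top[80:230,330:440,::-1],None,fx=3.4,fy=3.4,interpolation=cv2.INTER_CUBIC)
d=cv2.resize(sc[170:320,170:310,::-1],None,fx=3,fy=3,interpolation=cv2.INTER_CUBIC)
o=np.zeros((510,800,3),np.uint8);o[:b.shape[0],:b.shape[1]]=b;o[:d.shape[0],378:378+d.shape[1]]=d;cv2.imwrite("pics/c9.png",o)
E
```

```text
t 30.325 q [ 0.9251  0.667  -0.9538  1.9388  0.7926  0.8713  0.9258]
r,y [-0.0954 -0.0161] tip_h 0.1452509214497647 lean 4.095141092957216 y axis [ 0.1971  0.9795 -0.0412] F lane 2.2647653602228623 [ 1.8189 -2.5967 -1.4805]
red 29 225.3793103448276 282.51724137931035
wred 224.42607142857142 282.45535714285717 2800.0
tray [(0.62, array([ 0.1158, -0.0069]))]
tray_handle [(0.97, array([ 0.1153, -0.0049])), (0.43, array([0.0839, 0.0303])), (0.24, array([0.146 , 0.0205]))]
pics/s_30.38.png 0.9763164677943729 [-0.81432426  1.6699258 ] mm 5.900461005683504
mug [(0.64, array([0.64 , 0.46 , 0.006]))]
bin [(0.92, array([ 0.557, -0.495, -0.003]))]
spool [(0.7, array([0.663, 0.059, 0.   ]))]
driver [(0.72, array([0.73 , 0.255, 0.   ]))]
meter []
jar []
```

View pics/c9.png

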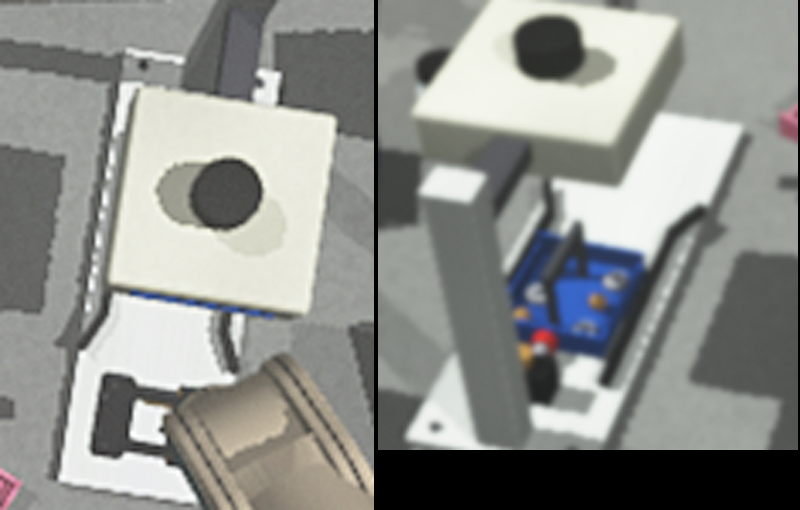

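The tray sits in the lane with its contents aboard. The red tip at crop (545,340) is touching it, pushed in about 5.9 mm, and the robot is clear. I let the arm settle, then hand in.

Call:
step_arm --slide '[[0, 0, 0], [0, 0, 0], [0, 0, 0], [0, 0, 0]]' --dr '[[0, 0, 0], [0, 0, 0], [0, 0, 0], [0, 0, 0]]' --fingers '[0, 0, 0, 0]'

```text
t: 31.42
tcp_pos: [0.5, -0.2035, 0.175]
orientation: [0.305, 3.053, -0.074]
force: [0.0, 0.3, -0.2]
opening: 0.0005
grasp_force: 0.0
```

```bash
python3 -c "
from h import *
st(); print(hand_in())"
```

```text
t 31.425 q [ 0.9253  0.6685 -0.9536  1.9415  0.7997  0.8647  0.9179]
r,y [-0.094  -0.0161] tip_h 0.14409174731469637 lean 4.388555507798983 y axis [ 0.1992  0.9791 -0.0406] F lane -0.049685111562227185 [ 0.0119  0.3344 -0.2168]
the job is handed in; nothing more can be done
None
```

The blue tray is in the inspection lane with its contents aboard and the feeler pin pushed in about 5.9 mm by camera estimate; the tool is clear, the head showed no sign of a bump, and I handed the job in at 31.4 s (mug, bin, spool and screwdriver rechecked in place; the last picture did not detect the meter or jar).

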